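# Unlatch the power-supply chassis and hold it up for inspection

## Robot

A 6-joint arm with a two-finger parallel gripper is mounted at the origin on the work surface. World frame = base frame: x ahead of the robot, y to its left, z up, the work surface at z = 0. Lengths are in m, angles in rad, forces in N, time in s.
With the tool pointing down it reaches from about 0.35 to 0.975 m from the base axis. Payload 4.9 kg.
Tool frame: the origin (TCP) lies midway between the tips of the shut fingers; the grasp point (between the pads) lies 19 mm behind it; z points along the fingers, y is the direction in which the jaws open and shut (so a half turn about z gives the same grasp; the last joint's range is limited). The gripper opens to 85 mm and grips with 20 to 120 N. Pads are 22 mm wide; open, the fingers measure 114 mm over their backs; the gripper's body (76 mm by 85 mm) begins 54 mm behind the grasp point. The pads swing forward as they close: fully open they stand 13 mm farther back than shut.
Start: joints at [1.048, 0.053, 1.613, -0, 1.476, -0.119], TCP at [0.246, 0.575, 0.231] pointing down, gripper open.
Joint ranges: [-3.01, 3.01], [-1.01, 2.22], [0.06, 2.58], [-1.02, 4.17], [0.09, 2.62], [-3.14, 3.14]. Speed limits (rad/s): [2.57, 2.57, 3.14, 3.14, 3.14, 3.14].

## Interface

Orientations are given as a unit quaternion [w, x, y, z].
In Python, from plant import state, grab_frame, camera_params, job_done, boxes_of gives the robot as it stands.
- The arm moves only by the tool step_arm, never from a script. Its argument "steps" is a list of rows, each a list of 4 numbers: the shift along the tool's x, y, z in mm, then the turn about the tool's z in degrees. A call has 1 to 8 rows; each row shifts and turns the pose as measured when the row begins, along the tool's axes as they then stand; what a row does not reach is not made up. A row lasts 1/10 s, in which the tool goes at most 50 mm and 8.59 degrees, less where a joint would pass 70% of its speed; a pose out of reach is approached as far as the arm can. A call is refused whole if a number of a shift passes 50 or a number of a turn 8.59, either way. A call with a gripper value outside its range is refused whole. "claw" is the opening in per cent of the stroke, from 0 (shut) to 100 (fully open), set as the call begins (left out, the last holds). The fingers move at their own pace and stop on an object; the grip force is fixed at half the most. Time passes only in rows, so rows that do not move let the fingers close. It gives the time, the measured TCP pose, the force and the opening at its end, in the units of the state.
- state(): the state, without advancing time (a new reading comes with each control period).
- grab_frame(name): name is "side" or "top" or "wrist"; returns (picture, depth): 400x640x3 uint8, red, green, blue; 400x640 float32, m along the optical axis (not along the pixel's ray), 0 where there is no reading.
- camera_params(name): a dict with "mtx" (3x3 intrinsics, pixels), "extrinsics" (4x4, takes a point from camera to world coordinates); the wrist camera has in their place "T_tool_cam" (4x4, takes a point from camera to tool coordinates, whose origin is the TCP and whose axes are the flange's). Camera axes: x right, y down, z forward; pixel columns grow to the right and rows downward; lengths in m; the calibration is good to about 2 mm. A picture is of the moment at which its call begins: read the wrist's pose just before it. camera_params takes no time and is no camera call.
- job_done(): hands the job in, once; it reports no verdict.
Trained networks look in the newest picture that a camera, given by its name, has taken for a name from the list of things; names that differ only in an ending like _2 or _b are one class to them, and where a whole thing is asked for, a point or a joint stands for the part that bears it (a point fixed in the world has none). Each returns a list of dicts, best first, with "p" (0 to 1); they miss things now and then, are a little off and sometimes report something else, mostly with a low value. They report only what shows in the picture. A call takes as long as a camera call.
- boxes_of(camera, label): "box" ([left, top, width, height] in pixels, round what is visible of it).
The state is a dict: "time": time; "joint_pos": joint angles; "joint_vel": joint speeds; "joint_efforts": joint torques, N m; "tool_pos": TCP position; "tool_rot": TCP orientation; "contact_force": force on the tool from outside, world axes, zero at the start; "ft_torque": the same for the moment, N m; "gripper_width": opening from 0.0 (shut) to 1.0 (fully open).
Only numpy, scipy, OpenCV 4.12 (cv2) and the standard library are available. Lean on these libraries where they do the work, as an engineer would, in place of code of your own. Each camera call takes 0.05 s, during which the arm holds its last target. There are 200 camera calls.

## Task

Unlock the open power-supply chassis that sits in the grey test dock by sliding the dock's black latch grip all the way to the other end of its track, and leave it there. Then take the chassis by its carrying bar, lift it straight up out of the dock, keeping it level, and hold it still and level above the dock with at least 10 cm of clear air beneath it, so that its underside can be looked at. Finish while still holding it up (do not put it down or let go), and leave everything else on the bench where it is.

Things in the scene. Friction and masses are not known exactly. Their poses are not given: they have to be found in the camera images.
- dock: grey test dock fixed to the bench: plate 190 (x) x 235 (y, from -150 to +85) x 12 thick. Origin: on the table top under the centre of the chassis seat, z up. The chassis stands on the plate between steel rims 6 high, 2.5 mm play all round; only the latch holds it. The latch track, 130 long, runs along x at y = -120. At yaw 0 the dock's -x points to the robot, its latch side to the robot's right
- latch (a joint): latch position along its track, m: 0 = fully locked (grip at dock x = +35 mm), 0.07 = fully open (grip at x = -35 mm, end of track); grows towards dock -x, roughly towards the robot. Stays where left; sliding takes about 2 N. Its steel tongue, 30 wide (x), 6 thick, underside 19 mm above the table, reaches over the chassis's foot tab and blocks lifting; the tab is free beyond about 0.03
- latch_top (a point): centre of the top face of the latch grip, an upright black block 20 (dock x, along the track) x 28 (dock y) x 42 high; this point is 58 mm above the table, the grip's foot 16 mm; the tongue leaves the grip on its +y side, its top 25 mm above the table
- chassis: loose open power-supply chassis, grey steel, 150 (x) x 110 (y), end panels 60 high at both x ends; transformer, heat sink, green board inside, under 46 high; knobs stand 12 proud of the +x panel. Foot tab 30 wide (x 20 to 50), 5 thick, juts 27 beyond the -y side at floor level. 0.44 to 0.69 kg, balanced under the bar's middle. Origin: centre of underside, 12 above table; axes as the dock's
- carry_bar (a point): middle of the carrying bar's cross-section and length: a straight aluminium bar along the chassis's x axis, 150 long, 14 wide (chassis y), 12 thick (76 to 88 above the chassis underside), on 16 wide uprights from the end panels; this point is 82 mm above the underside (94 above the table when docked); below the bar 30 mm are free
- cover: bystander: dark steel U-shaped instrument cover standing open side down, 170 x 130 x 80 high, top 3 mm thick with a row of slots; origin under its centre at table level
- spool: bystander: small grey plastic spool standing upright, diameter 44, 40 high; origin under its centre
- screwdriver: bystander: screwdriver lying on the table, 170 long; origin under its middle
- multimeter: bystander: black hand-held meter lying face up, 150 x 75 x 40 high; origin under its centre
- parts_tray: bystander: grey plastic parts tray with six compartments, 100 x 160 x 35 high; origin under its centre
- jar: bystander: small amber glass jar with a white cap, diameter 48, 60 high; origin under its centre

How it is judged:
By the outcome, as a careful person would: the job done as asked, in the order asked, and still so for the second after the job is handed in, while the arm keeps its last pose, push and grip.
It also fails if it takes over 48 s, if anything falls off the work surface, if the arm or the gripper's body presses on something with over 40 N, if the wrist force passes 120 N, or if a joint passes its speed limit or range.

## Working session

There is one attempt and no reset: what is moved stays moved. The work goes in short steps, Python scripts to look and compute and a tool call to move; the robot and the scene stay as the last step left them, time stands still between calls to the robot, and variables do not carry over. Pictures are saved under pics/ and viewed, about 8 in all and at most 12, crops included, and the job is handed in when it is done.

Besides the shell and the picture viewer there is one more tool, called after "Emit:" as name(argument=value, ...), one argument or row to a line, values as JSON. step_arm: Moves the arm, as the interface text tells. Its arguments: {"type":"object","properties":{"steps":{"type":"array"},"claw":{"type":"number"}},"required":["steps"]}

```bash
mkdir -p pics; ls; cat > h.py <<'E'
import numpy as np, cv2
from plant import *
def save(n,im): cv2.imwrite('pics/'+n,im[:,:,::-1])
def cloud(name,depth):
    c=camera_params(name);K=c['mtx']
    v,u=np.mgrid[0:400,0:640]
    P=np.stack([(u-K[0][2])/K[0][0]*depth,(v-K[1][2])/K[1][1]*depth,depth,np.ones_like(depth)],-1)
    return (P@np.array(c['extrinsics']).T)[...,:3]
E
python3 - <<'E'
from h import *
s=state();print(s)
for n in('top','side'):
    im,d=grab_frame(n);save(n+'1.png',im);np.save(n+'.npy',d)
    for l in('dock','latch','chassis','carry_bar','latch_top'):print(n,l,boxes_of(n,l)[:2])
E
```

```text
pics
{'time': 0.0, 'joint_pos': array([ 1.04799219e+00,  5.33407896e-02,  1.61431862e+00, -1.33905748e-05,
        1.47603692e+00, -1.19020092e-01]), 'joint_vel': array([-0.00086857, -0.00043355,  0.00056877,  0.00111039, -0.00038858,
        0.00028771]), 'joint_efforts': array([-2.20316535e-03, -3.93696213e+01, -3.70168412e+01, -3.82693006e-04,
        7.21089717e-03, -1.00877054e-05]), 'tool_pos': array([0.24525371, 0.57416963, 0.2300583 ]), 'tool_rot': array([-3.25459083e-04,  2.00522543e-01,  9.79688524e-01, -1.00024132e-03]), 'contact_force': array([ 0.51404228,  1.04700873, -0.19072773]), 'ft_torque': array([ 0.02497442, -0.01397315, -0.01506601]), 'gripper_width': 0.9993665651721226}
top dock [{'box': [194.7, 197.4, 97.1, 74.0], 'p': 0.98}]
top latch [{'box': [253.7, 214.7, 29.4, 10.8], 'p': 0.86}]
top chassis [{'box': [205.4, 192.8, 58.4, 69.0], 'p': 0.84}]
top carry_bar [{'box': [200.5, 192.3, 60.2, 66.7], 'p': 0.71}]
top latch_top [{'box': [254.0, 217.1, 31.2, 8.3], 'p': 0.51}, {'box': [378.4, 187.7, 63.4, 76.5], 'p': 0.16}]
side dock [{'box': [234.9, 253.2, 141.3, 145.7], 'p': 0.84}, {'box': [245.0, 128.3, 59.2, 54.7], 'p': 0.39}]
side latch [{'box': [292.2, 255.7, 25.5, 43.5], 'p': 0.95}]
side chassis []
side carry_bar [{'box': [240.6, 278.9, 106.3, 97.4], 'p': 0.69}]
side latch_top [{'box': [291.8, 255.0, 23.7, 42.4], 'p': 0.66}]
```

View pics/top1.png

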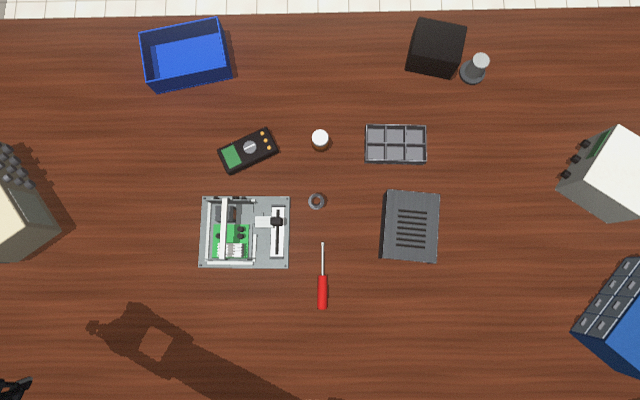

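View pics/side1.png

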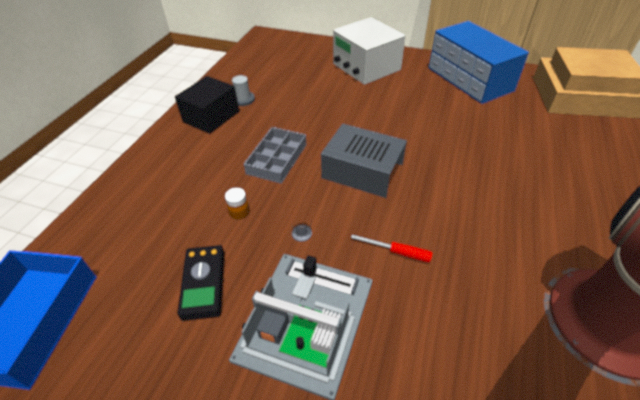

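```bash
python3 - <<'E'
from h import *
P=cloud('top',np.load('top.npy'))
print(P[300,320],P[230,150])
R=P[185:280,185:305].reshape(-1,3)
for lo,hi in((.085,.11),(.05,.066),(.006,.017),(.066,.08)):
    q=R[(R[:,2]>lo)&(R[:,2]<hi)]
    print(lo,hi,len(q))
    if len(q)>5:
        r=cv2.minAreaRect((q[:,:2]*1000).astype(np.float32));print(r,np.median(q,0), q.mean(0))
q=P[214:226,252:285].reshape(-1,3);q=q[q[:,2]>.05];print(len(q),q.mean(0),q.min(0),q.max(0))
c=camera_params('side');print(c['extrinsics']);P=cloud('side',np.load('side.npy'))
q=P[255:300,290:320].reshape(-1,3)
k=q[(q[:,2]>.052)&(q[:,2]<.066)];print('side latch',len(k),k.mean(0),k.min(0),k.max(0))
E
```

```text
[ 0.3572626  -0.02520984  0.0243832 ] [ 0.54058346  0.42867504 -0.00472111]
0.085 0.11 422
((534.7490844726562, 205.5516357421875), (16.136775970458984, 149.63084411621094), 89.37861633300781) [0.53352336 0.20410992 0.09930646] [0.5333867  0.20448166 0.09879603]
0.05 0.066 496
((539.707275390625, 165.68495178222656), (188.92967224121094, 159.69029235839844), 89.30876159667969) [0.56152006 0.19664203 0.05456184] [0.55013842 0.18407793 0.05475364]
0.006 0.017 3419
((534.4163818359375, 179.25045776367188), (241.0019073486328, 300.7479553222656), 0.20961728692054749) [0.52291341 0.13184797 0.0126569 ] [0.52819429 0.1527252  0.01272236]
0.066 0.08 121
((534.8451538085938, 205.5125732421875), (110.26151275634766, 149.21714782714844), 89.2957992553711) [0.60589341 0.19475658 0.07107554] [0.54005203 0.20272919 0.07110131]
88 [0.55576992 0.08532407 0.05722473] [0.54624524 0.07103428 0.05016737] [0.56719167 0.0980834  0.06168366]
[[-0.94852813 -0.22107706  0.22675826  0.37784968]
 [-0.31642945  0.69079633 -0.65013293  0.49958047]
 [-0.01291429 -0.68842237 -0.72519505  0.70463586]
 [ 0.          0.          0.          1.        ]]
side latch 143 [0.55559689 0.08828317 0.05699871] [0.54592493 0.07174537 0.05208057] [0.56588828 0.10116368 0.06028689]
```

The top view shows the dock at columns 199-290 and rows 196-268, with the bar along world x at column 224. The latch grip is at about (277, 221), already slightly off its locked end. The side view agrees (grip at 310, 265). The depth data put the dock yaw at about -0.6°, the bar at (0.534, 0.205) and the grip at (0.556, 0.087).

My plan is to push the grip towards -x with shut fingers, starting on its +x side.

Emit:
step_arm(
  steps=[
    [0,0,0,-7.5],
    [0,0,0,-7.5],
    [0,0,0,-7.5],
    [-36,-48,0,0],
    [-36,-48,0,0],
    [-36,-48,0,0],
    [-36,-48,0,0],
    [-36,-48,0,0],
  ],
  claw=0,
)

```text
time: 1.4
tool_pos: [0.3983, 0.3746, 0.2316]
tool_rot: [0.001, -0.009, 1.0, 0.001]
contact_force: [0.9, 0.4, -0.2]
gripper_width: 0.001
```

Emit:
step_arm(
  steps=[
    [-36,-48,0,0],
    [-36,-48,0,0],
    [-36,-48,0,0],
    [-36,-48,0,0],
    [-36,-48,0,0],
    [-36,-48,0,0],
    [0,0,0,0],
    [0,0,0,0],
  ],
)

```text
time: 2.2
tool_pos: [0.5846, 0.1314, 0.2328]
tool_rot: [0.003, -0.005, 1.0, 0.002]
contact_force: [0.4, 0.4, -0.7]
gripper_width: 0.004
```

```bash
python3 - <<'E'
from h import *
s=state();print(s['time'],s['tool_pos'],s['tool_rot'],s['contact_force'])
im,d=grab_frame('wrist');save('w1.png',im);np.save('w1.npy',d);print(camera_params('wrist'))
E
```

```text
2.2 [0.58456424 0.13136417 0.23283729] [ 0.00340822 -0.00485822  0.99998035  0.00201974] [ 0.44924558  0.37780432 -0.654068  ]
{'mtx': array([[285.80176656,   0.        , 321.0952683 ],
       [  0.        , 285.80176656, 196.30308772],
       [  0.        ,   0.        ,   1.        ]]), 'T_tool_cam': array([[ 7.81823819e-05, -9.60258280e-01, -2.79112932e-01,
         7.09868219e-02],
       [ 9.99999959e-01, -2.02807176e-06,  2.87087563e-04,
         5.08321654e-04],
       [-2.76244271e-04, -2.79112943e-01,  9.60258241e-01,
        -1.42269993e-01],
       [ 0.00000000e+00,  0.00000000e+00,  0.00000000e+00,
         1.00000000e+00]])}
```

View pics/w1.png

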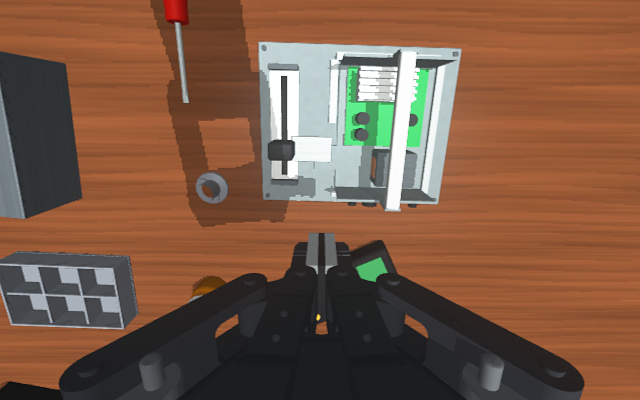

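The wrist view shows the black grip at (281, 150) near the +x end of its slot, with the bar at column 400. The shut fingers are at (320, 250), beyond the dock's +x edge.

```bash
cat >> h.py <<'E'
from scipy.spatial.transform import Rotation as Ro
def wcloud(s,depth):
    c=camera_params('wrist');K=c['mtx'];v,u=np.mgrid[0:400,0:640]
    P=np.stack([(u-K[0][2])/K[0][0]*depth,(v-K[1][2])/K[1][1]*depth,depth,np.ones_like(depth)],-1)
    T=np.eye(4);q=s['tool_rot'];T[:3,:3]=Ro.from_quat([q[1],q[2],q[3],q[0]]).as_matrix();T[:3,3]=s['tool_pos']
    return (P@(T@c['T_tool_cam']).T)[...,:3]
E
python3 - <<'E'
from h import *
s=state();P=wcloud(s,np.load('w1.npy'))
def m(r,lo,hi):
    q=P[r[0]:r[1],r[2]:r[3]].reshape(-1,3);q=q[(q[:,2]>lo)&(q[:,2]<hi)]
    print(len(q),q.mean(0),cv2.minAreaRect((q[:,:2]*1000).astype(np.float32)))
m((130,170,262,300),.05,.066)
m((45,215,375,420),.09,.108)
m((40,205,255,465),.008,.016)
im=cv2.imread('pics/w1.png')
# slot: dark pixels at plate level
g=im.max(2);mask=(g<60);mask[:60]=0;mask[200:]=0;mask[:,:270]=0;mask[:,300:]=0
q=P[mask];q=q[q[:,2]<.03];print('slot',len(q),q.min(0),q.max(0))
E
```

```text
457 [0.55568588 0.08740117 0.05706505] ((556.0106201171875, 87.005859375), (27.903575897216797, 19.635114669799805), 89.33382415771484)
2724 [0.52844888 0.20606268 0.09888095] ((534.5592041015625, 206.97711181640625), (16.25738525390625, 150.14112854003906), 88.99408721923828)
12901 [0.5191277  0.14322653 0.01243645] ((533.7714233398438, 174.66122436523438), (234.9617919921875, 190.28106689453125), 88.97718811035156)
slot 58 [0.47382088 0.07272844 0.01368782] [0.59671549 0.09481734 0.02984459]
```

Emit:
step_arm(
  steps=[
    [-20,-44,0,1.6],
    [0,0,0,0],
    [0,0,45,0],
    [0,0,45,0],
    [0,0,45,0],
    [0,0,30,0],
    [0,0,0,0],
    [0,0,0,0],
  ],
)

```text
time: 3.05
tool_pos: [0.6052, 0.0996, 0.0684]
tool_rot: [0.008, 0.002, 1.0, 0.003]
contact_force: [1.0, 0.1, 0.8]
gripper_width: 0.001
```

Emit:
step_arm(
  steps=[
    [0,-15,0,0],
    [0,0,0,0],
    [0,0,25,0],
    [0,0,15,0],
    [0,0,0,0],
    [0,0,0,0],
  ],
)

```text
time: 3.65
tool_pos: [0.6136, 0.0843, 0.0397]
tool_rot: [0.017, 0.001, 1.0, 0.003]
contact_force: [-0.8, -0.0, 0.6]
gripper_width: 0.001
```

Emit:
step_arm(
  steps=[
    [20,0,0,0],
    [12,0,0,0],
    [12,0,0,0],
    [12,0,0,0],
    [12,0,0,0],
    [0,0,0,0],
  ],
)

```text
time: 4.25
tool_pos: [0.5467, 0.0846, 0.0422]
tool_rot: [0.023, 0.001, 1.0, 0.004]
contact_force: [-0.3, -0.3, 0.3]
gripper_width: 0.001
```

Emit:
step_arm(
  steps=[
    [10,0,0,0],
    [10,0,0,0],
    [8,0,0,0],
    [8,0,0,0],
  ],
)

```text
time: 4.65
tool_pos: [0.5174, 0.0848, 0.044]
tool_rot: [0.036, 0.002, 0.999, 0.004]
contact_force: [38.6, 1.7, -21.3]
gripper_width: -0.001
```

```bash
python3 - <<'E'
from h import *
s=state();print(s['joint_pos'],s['joint_vel'],s['tool_pos'],s['tool_rot'],s['contact_force'])
im,d=grab_frame('side');b=boxes_of('side','latch');print(b)
P=cloud('side',d);x,y,w,h=[int(v) for v in b[0]['box']]
q=P[y:y+h,x:x+w].reshape(-1,3)
k=q[(q[:,2]>.052)&(q[:,2]<.062)];print('side latch',len(k),k.mean(0),k.min(0),k.max(0))
save('s2.png',cv2.resize(im[200:400,180:430],None,fx=3,fy=3))
E
```

```text
[ 0.01665266 -0.03649065  2.03747504  0.0082383   1.06934275 -1.5541521 ] [-0.00136666 -0.19272406  0.15835215 -0.00843262 -0.19068646  0.00208428] [0.51742753 0.084847   0.04399888] [0.0355587  0.00184592 0.99935675 0.00427282] [ 38.57038379   1.71316244 -21.31562553]
[{'box': [324.0, 266.2, 22.3, 42.4], 'p': 0.71}]
side latch 144 [0.49696314 0.0906993  0.05707641] [0.48735271 0.07365911 0.05214341] [0.5131521  0.10236174 0.06151536]
```

View pics/s2.png

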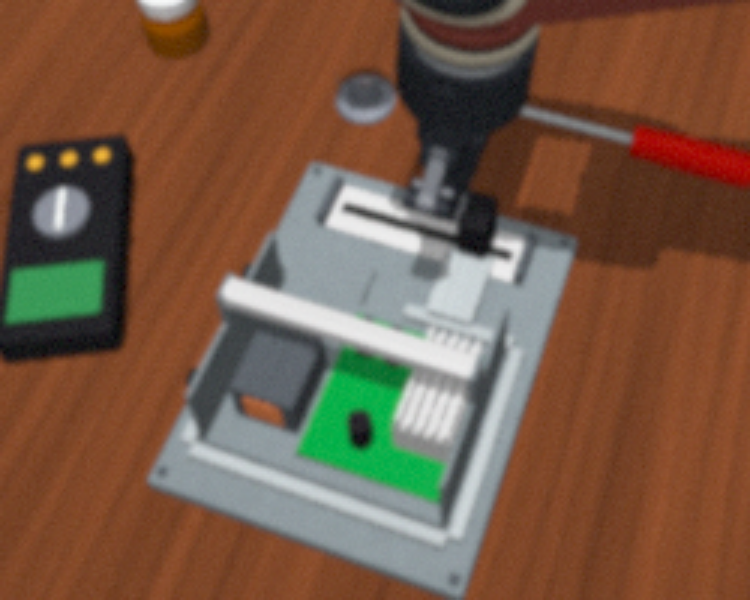

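The crop shows the grip at (478, 222), at the robot end of the track, with its tongue off the foot tab. Its depth position of x = 0.497 matches the predicted end stop at 0.4975, and the 38 N reaction confirms it. I'll back off.

Emit:
step_arm(
  steps=[
    [-8,0,0,0],
    [-8,0,0,0],
    [-10,0,0,0],
  ],
)

```text
time: 5.05
tool_pos: [0.5423, 0.0843, 0.0453]
tool_rot: [0.034, 0.002, 0.999, 0.004]
contact_force: [-0.9, 0.2, -0.2]
gripper_width: -0.001
```

Emit:
step_arm(
  steps=[
    [0,0,-40,0],
    [0,0,-40,0],
    [0,0,-40,0],
    [0,0,-40,0],
  ],
)

```text
time: 5.45
tool_pos: [0.5259, 0.0827, 0.1982]
tool_rot: [0.021, 0.002, 1.0, 0.003]
contact_force: [0.6, -0.8, -0.5]
gripper_width: 0.001
```

Emit:
step_arm(
  steps=[
    [0,0,0,0],
    [0,0,0,0],
    [0,0,0,0],
  ],
  claw=100,
)

```text
time: 5.75
tool_pos: [0.5291, 0.0827, 0.2051]
tool_rot: [0.025, 0.002, 1.0, 0.003]
contact_force: [0.8, 0.2, -0.2]
gripper_width: 0.504
```

Emit:
step_arm(
  steps=[
    [0,35,0,0.8],
    [0,35,0,0],
    [0,35,0,0],
    [0,20,0,0],
    [0,0,0,0],
    [0,0,0,0],
  ],
  claw=100,
)

```text
time: 6.35
tool_pos: [0.526, 0.2097, 0.1933]
tool_rot: [0.015, 0.01, 1.0, 0.001]
contact_force: [-1.0, 0.6, 0.2]
gripper_width: 1.002
```

```bash
python3 - <<'E'
from h import *
s=state();print(s['time'],s['tool_pos'],s['tool_rot'],s['joint_vel'].round(3))
im,d=grab_frame('wrist');save('w2.png',im)
P=wcloud(s,d);q=P[:330,150:500].reshape(-1,3);q=q[(q[:,2]>.09)&(q[:,2]<.108)&(abs(q[:,1]-.207)<.02)]
print(len(q),q.mean(0),cv2.minAreaRect((q[:,:2]*1000).astype(np.float32)))
E
```

```text
6.35 [0.5259878  0.20968902 0.19331215] [1.47240548e-02 1.02983953e-02 9.99838385e-01 5.91663231e-04] [ 0.013  0.019  0.011  0.004 -0.001  0.   ]
2653 [0.52787692 0.20723762 0.09944848] ((534.38134765625, 207.05613708496094), (15.826957702636719, 149.35231018066406), 88.88549041748047)
```

View pics/w2.png

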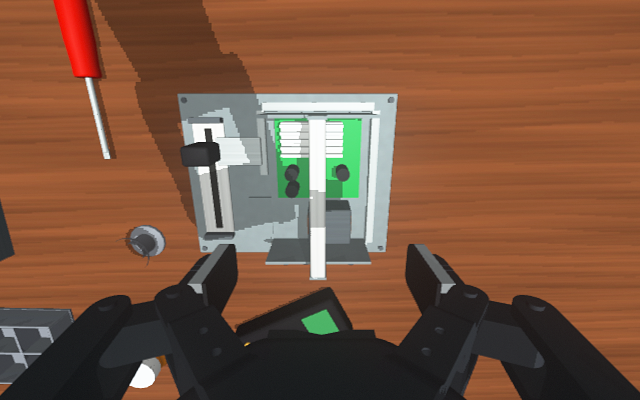

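The wrist view shows the bar at column 317, centred between the open fingers, and the grip at (200, 153) at its open end. Now I'll descend onto the bar.

Emit:
step_arm(
  steps=[
    [-5,-3,0,0],
    [0,0,25,0],
    [0,0,25,0],
    [0,0,20,0],
    [0,0,15,0],
    [0,0,0,0],
    [0,0,0,0],
  ],
)

```text
time: 7.1
tool_pos: [0.5367, 0.1989, 0.106]
tool_rot: [0.016, 0.015, 1.0, -0.0]
contact_force: [-0.1, -0.4, -0.1]
gripper_width: 0.999
```

Emit:
step_arm(
  steps=[
    [1,8,0,-0.5],
    [0,0,15,0],
    [0,0,12,0],
    [0,0,0,0],
    [0,0,0,0],
  ],
)

```text
time: 7.6
tool_pos: [0.539, 0.2081, 0.0801]
tool_rot: [0.018, 0.01, 1.0, 0.0]
contact_force: [-0.2, -0.3, 1.2]
gripper_width: 0.999
```

Emit:
step_arm(
  steps=[
    [4,-1,3,0],
    [0,0,2,0],
    [0,0,0,0],
  ],
)

```text
time: 7.9
tool_pos: [0.5349, 0.2072, 0.0748]
tool_rot: [0.019, 0.01, 1.0, 0.001]
contact_force: [-0.3, 0.1, 1.2]
gripper_width: 1.0
```

Emit:
step_arm(
  steps=[
    [0,0,0,0],
    [0,0,0,0],
    [0,0,0,0],
    [0,0,0,0],
    [0,0,0,0],
    [0,0,0,0],
    [0,0,0,0],
    [0,0,0,0],
  ],
  claw=0,
)

```text
time: 8.7
tool_pos: [0.5355, 0.2064, 0.0755]
tool_rot: [0.019, 0.01, 1.0, -0.0]
contact_force: [-0.2, -1.2, 0.6]
gripper_width: 0.147
```

Emit:
step_arm(
  steps=[
    [-0.2,0,-5,0],
    [-0.3,0,-6,0],
    [-0.3,0,-6,0],
    [0,0,0,0],
  ],
)

```text
time: 9.1
tool_pos: [0.5324, 0.2061, 0.09]
tool_rot: [0.015, 0.01, 1.0, -0.001]
contact_force: [0.4, 0.1, -5.2]
gripper_width: 0.149
```

Emit:
step_arm(
  steps=[
    [-1,0,-15,0],
    [-0.6,0,-20,0],
    [-0.6,0,-20,0],
    [-0.5,0,-20,0],
    [0,0,0,0],
  ],
)

```text
time: 9.6
tool_pos: [0.532, 0.2062, 0.1697]
tool_rot: [0.015, 0.01, 1.0, -0.001]
contact_force: [0.3, 0.6, -5.1]
gripper_width: 0.153
```

Emit:
step_arm(
  steps=[
    [-0.6,0,-15,0],
    [-0.6,0,-20,0],
    [-0.4,0,-18,0],
    [0,0,0,0],
    [0,0,0,0],
    [0,0,0,0],
  ],
)

```text
time: 10.2
tool_pos: [0.5301, 0.2058, 0.2229]
tool_rot: [0.012, 0.01, 1.0, -0.001]
contact_force: [0.9, 0.0, -6.1]
gripper_width: 0.149
```

```bash
python3 - <<'E'
from h import *
s=state();print(s['time'],s['tool_pos'],s['tool_rot'],s['contact_force'],s['ft_torque'],s['joint_vel'].round(3))
im,d=grab_frame('wrist');ims,ds=grab_frame('side')
save('f.png',np.hstack([cv2.resize(im,(400,250)),cv2.resize(ims[180:400,180:430],(400,352))[:250*0+352][:352]]) if 0 else cv2.resize(ims[130:400,180:480],(667,600)))
P=wcloud(s,d);q=P[:330,150:500].reshape(-1,3);k=q[(q[:,2]>.225)&(q[:,2]<.255)&(abs(q[:,1]-.207)<.006)&(q[:,0]<.51)]
print(len(k),k.mean(0),'bar slope x',np.polyfit(k[:,0],k[:,2],1))
l=boxes_of('side','latch');print(l[:2])
P=cloud('side',ds);q=P.reshape(-1,3)
k=q[(abs(q[:,1]-.088)<.02)&(q[:,2]>.052)&(q[:,2]<.062)&(q[:,0]>.44)&(q[:,0]<.62)];print('latch',len(k),k.mean(0))
k=q[(abs(q[:,1]-.207)<.012)&(q[:,2]>.22)&(q[:,2]<.26)&(abs(q[:,0]-.534)<.074)&(abs(q[:,0]-.534)>.03)];print('bar side',len(k),k.mean(0),np.linalg.lstsq(np.c_[k[:,:2],np.ones(len(k))],k[:,2],rcond=None)[0])
E
```

```text
10.2 [0.53010398 0.2057888  0.22290288] [ 0.01199589  0.01005538  0.99987659 -0.00134247] [ 9.36644926e-01  5.16592721e-03 -6.05072909e+00] [-0.04266298  0.11248091  0.00739341] [-0.     0.009  0.021  0.     0.005 -0.   ]
3765 [0.48011113 0.20698778 0.24774248] bar slope x [-0.01623561  0.25553738]
[]
latch 5 [0.49938669 0.07527894 0.05753075]
bar side 723 [0.52883003 0.20843419 0.24446532] [-0.03810764 -0.46079153  0.36066249]
```

View pics/f.png

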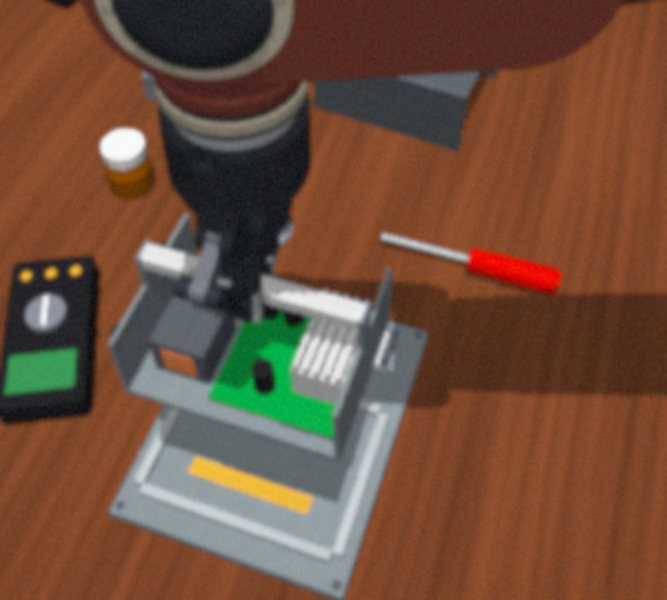

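The picture shows the chassis clear above the dock, held by the bar at (230, 275), looking level and not swinging. The latch is mostly hidden, but the little that shows puts it at x ≈ 0.499. I'll do one stillness check before handing in.

Emit:
step_arm(
  steps=[
    [0,0,0,0],
    [0,0,0,0],
    [0,0,0,0],
    [0,0,0,0],
    [0,0,0,0],
  ],
)

```text
time: 10.85
tool_pos: [0.5288, 0.2054, 0.2199]
tool_rot: [0.009, 0.01, 1.0, -0.002]
contact_force: [0.0, -0.1, -5.4]
gripper_width: 0.15
```

```bash
python3 - <<'E'
from h import *
s=state();print(s['tool_pos'],s['tool_rot'],s['joint_vel'].round(3))
im,d=grab_frame('top');P=cloud('top',d).reshape(-1,3)
k=P[(abs(P[:,1]-.088)<.02)&(P[:,2]>.05)&(P[:,2]<.064)&(P[:,0]>.44)&(P[:,0]<.62)];print('latch top',len(k),k.mean(0) if len(k) else '')
print(boxes_of('top','latch')[:1])
print(job_done())
E
```

```text
[0.52879462 0.20544677 0.219889  ] [ 0.00945938  0.01006327  0.99990266 -0.00197824] [-0.001 -0.    -0.001 -0.002  0.     0.   ]
latch top 92 [0.49772037 0.08607109 0.05732405]
[{'box': [252.1, 237.5, 28.6, 10.5], 'p': 0.79}]
the job is handed in; nothing more can be done
None
```

The latch is fully open, and the chassis is held still and nearly level, about 14 cm above where it sat. I handed the job in at about 11 s of the 48 s allowed.

- **Latch:** I slid the grip to the end of its track with shut fingers. It stopped at about 38 N on the wrist reading, close to the 40 N limit. The last top-camera check puts it at x = 0.498 m, against 0.4975 m predicted for fully open, and it stayed there after the lift.
- **Lift:** I gripped the carrying bar at its middle and raised the chassis about 144 mm, leaving about 14 cm of air above the dock plate. The wrist force is about 5.4 N, which matches a mass of about 0.55 kg. Joint speeds at the end were practically zero.
- **Level:** The tool tilted slightly during the moves. From grasp to the final hold it changed by about 1.1°, and the wrist camera put the bar's slope at about 0.9°. The side camera's fit gave a bar slope of about 2°, but it mixed in side faces, so I gave it no weight. The chassis moved about 7 mm towards the robot during the lift.
- **Bystanders:** I did not measure them again after the lift. The last side picture shows the meter, jar and screwdriver undisturbed, and the only contact was with the latch grip and the bar.

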